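# Set up a bench viewer for calibration: plate on its pins, focus wheel to the index

## Robot

A 6-joint arm with a two-finger parallel gripper is mounted at the origin on a cart in front of the work surface, level with it; the furniture and walls round the work are solid. World frame = base frame: x ahead of the robot, y to its left, z up, the work surface at z = 0. Lengths are in m, angles in rad, forces in N, time in s.
With the tool pointing down it reaches from about 0.35 to 0.775 m from the base axis. Payload 7.3 kg.
Tool frame: the origin (TCP) lies between the finger pads; the fingertips stand 8 mm ahead of it and the grasp point (between the pads) lies 11 mm behind it (robot.nose_length is the distance from the TCP to the fingertips, in m); z points along the fingers, y is the line along which they close (so a half turn about z gives the same grasp; the last joint's range is limited). The gripper opens to 92 mm and grips with 3 to 60 N. Pads are 19 mm wide; open, the fingers measure 130 mm over their backs; the gripper's body (75 mm by 190 mm) begins 47 mm behind the grasp point.
Start: joints at [0.977, 0.342, 1.524, -0, 1.275, -0.146], TCP at [0.227, 0.473, 0.235] pointing down, gripper open.
Joint ranges: [-2.53, 2.53], [-0.77, 2.02], [0.04, 2.7], [-1, 4.14], [0.28, 2.66], [-3.11, 3.11]. Speed limits (rad/s): [2.57, 2.57, 3.14, 3.14, 3.14, 3.14].

## Interface

Orientations are given as [roll, pitch, yaw] about the fixed x, y, z axes, in that order (R = Rz(yaw) Ry(pitch) Rx(roll)).
In Python, from cell import robot gives the robot as it stands. The module is installed in compiled form; this text tells all that it offers.
- The arm moves only by the shell command python3 -m jog 'ROWS' [FORCE]. ROWS is JSON, a list that holds one entry, the list of rows, each a list of 5 numbers: the gripper's target within -1 to 1 (fully open at 1, half-way at 0, shut at -1), then the shift along the tool's x, y, z in m, then the turn about the tool's z in rad. A call has 1 to 5 rows; each row is the pose to reach, as a shift and turn from the pose commanded when the call began, along the tool's axes at that moment; what a row does not reach only later rows make up. A row lasts 1/12 s, in which the tool goes at most 41.7 mm and 7.16 degrees, less where a joint would pass 70% of its speed; a pose out of reach is approached as far as the arm can. A call with a gripper value outside its range is refused whole. The fingers move at their own pace and stop on an object; FORCE is the grip in N (left out, the last holds). Time passes only in rows, so rows that repeat a pose let the fingers close. It gives the time, the measured TCP pose, the force, the opening and the grip force at its end, in the units of the state.
- robot.observe(): the state, without advancing time (a new reading comes with each control period).
- robot.read_camera(name): name is "side" or "top" or "wrist"; returns the picture (420x560x3 uint8, red, green, blue); there is no depth.
- robot.camera_model(name): a dict with "camera_matrix" (3x3 intrinsics, pixels), "position" and "attitude" of the camera in the world; the wrist camera has in their place "mount" (4x4, takes a point from camera to tool coordinates, whose origin is the TCP and whose axes are the flange's). Camera axes: x right, y down, z forward; pixel columns grow to the right and rows downward; lengths in m; the calibration is good to about 2 mm. A picture is of the moment at which its call begins: read the wrist's pose just before it. camera_model takes no time and is no camera call.
- robot.hand_in(): hands the job in; it is judged then, once.
The state is a dict: "time": time; "qpos": joint angles; "qvel": joint speeds; "joint_efforts": joint torques, N m; "tool_pos": TCP position; "tool_rot": TCP orientation; "contact_force": force on the tool from outside, world axes, zero at the start; "torque": the same for the moment, N m; "opening": finger opening in m; "grip_force": force on a finger pad.
Only numpy, scipy, OpenCV 4.12 (cv2) and the standard library are available. Lean on these libraries where they do the work, as an engineer would, in place of code of your own. Each camera call takes 0.05 s, during which the arm holds its last target. There are 200 camera calls.

## Task

Get the bench viewer ready for calibration: lay the flat calibration plate down over the viewer's two locating pins so that it lies flush on the deck, and let go of it. Then turn the three-armed focus wheel, by pushing an arm or however suits, until its pointer arm points straight at the cone-shaped marker (not at the flat disc marker). Leave the wash bottle, graduated cylinder, small bottle and slide box standing where they are.

Things in the scene. Friction and masses are not known exactly. Their poses are not given: they have to be found in the camera images.
- viewer: The bench viewer: a low white and aluminium housing fixed to the worktop, with a flat deck 40 mm over the worktop. Origin on the worktop; x is its depth (away from the robot at yaw 0), y its length, z up. The deck spans x -95 to +95 and y -150 to +195 mm. The focus wheel's axis stands at x 0, y +80; the lens window and the two pins are at y -100.
- window (a point): Centre of the round lens window, on the deck's surface; axes as the viewer's. Two locating pins, 10 mm in diameter and 24 mm high with tapered tops, stand at x = +45 and x = -45 mm from this point, y = 0.
- plate_handle (a point): Centre of the black rib handle upright on the loose aluminium calibration plate (about 200 g). Handle 46 mm long (x), 14 mm thick (y), its top 22 mm above this point; the plate's upper face is 21 mm below it. The plate lies flat on the worktop to one side of the viewer, the slide box to the other.
- plate_under (a point): Centre of the calibration plate's underside (27 mm below plate_handle, same axes). The plate is 120 (x) x 70 (y) x 6 mm, with two round through holes of 14 mm diameter at x = +45 and -45 mm, y = 0. It fits the pins either way round.
- wheel_hub (a point): On the black focus wheel's upright axis, at half the height of its arms, 28 mm over the deck. Axes turn with the wheel: x along the pointer arm, z up. Hub radius 24 mm, top 18 mm above this point. Three arms at 0 (pointer), +120 and -120 degrees, 14 mm wide, 20 mm high (10 mm above to 10 mm below this point), with 18 mm of air under them; a collar of radius 30 mm lies under the hub.
- pointer_tip (a point): Tip of the pointer arm, 80 mm from the axis, at half its height. This arm is 14 mm wide out to 62 mm from the axis, 10 mm wide to 72 mm, then a thin metal tip; a thin metal line runs along its top. The two other arms end in a round knob of 18 mm diameter centred 66 mm from the axis.
- cone (a point): Top of the cone marker, a plain dark steel cone 22 mm wide and 26 mm high, fixed on the deck just outside the circle of the pointer's tip: the index to set.
- disc (a point): Top centre of the disc marker, a flat plain dark steel disc 24 mm wide and 6 mm high, fixed on the deck on the other side of the pointer: not to be used.
- focus (a joint): Angle of the focus wheel, rad; grows counter-clockwise seen from above; 0: the pointer points along the viewer's -x, to the robot's side. Stops at -2.4 and +2.4. About 0.06 N m turns it, and it stays where it is left.
- cylinder_c (a point): Bystander: centre, half-way up, of a clear graduated cylinder with a blue foot, 57 mm wide, 188 mm high, loose, on the worktop behind the viewer.
- wash_bottle_c (a point): Bystander: 100 mm up the axis of a white wash bottle with a red bent spout, body 67 mm wide, 204 mm high, loose, on the worktop behind the viewer.
- small_bottle_c (a point): Bystander: centre of a small capped bottle, 43 mm wide, 82 mm high, standing loose on the viewer's deck between wheel and pins, toward the back.
- slide_box_c (a point): Bystander: centre of the closed slide box, 87 x 98 x 37 mm, loose on the worktop at the side of the viewer.

How it is judged:
On the way, in this order (a step that is already met when the one before it is completed fails the run):
1. the calibration plate lies flush on the deck over both pins, released (horizontal distance between plate_under and window below 0.005 m and z of plate_under in the frame of window below 0.0025 m and angle between the x axis of plate_under and the x axis of window, either way round below 0.09 rad and contact force between the fingers and anything else below 0.1 N), for 0.2 s.
2. after that, the pointer arm points at the cone marker (x of cone in the frame of wheel_hub above 0 m and y of cone in the frame of wheel_hub between -0.0045 and 0.0045 m and velocity of joint focus between -0.05 and 0.05 rad/s), for 0.2 s.
At the end, for the whole second after the job is handed in: The plate lies flush on the deck over both pins (centre within 5 mm of the window's, underside within 2.5 mm of the deck), and the pointer arm's line passes within 4.5 mm of the cone's top, on the pointer's side, with the wheel at rest (all of step 2 and horizontal distance between plate_under and window below 0.005 m and z of plate_under in the frame of window below 0.0025 m and angle between the x axis of plate_under and the x axis of window, either way round below 0.09 rad); the robot touches nothing.
It fails at once if the graduated cylinder is shifted more than 20 mm or tipped (distance of cylinder_c from where it was at the start of the episode above 0.02 m or angle between cylinder_c's own z axis and vertical above 0.3 rad).
It fails at once if the wash bottle is shifted more than 20 mm or tipped (distance of wash_bottle_c from where it was at the start of the episode above 0.02 m or angle between wash_bottle_c's own z axis and vertical above 0.3 rad).
It fails at once if the small bottle is shifted more than 20 mm or tipped (distance of small_bottle_c from where it was at the start of the episode above 0.02 m or angle between small_bottle_c's own z axis and vertical above 0.3 rad).
It fails at once if the slide box is shifted more than 20 mm (distance of slide_box_c from where it was at the start of the episode above 0.02 m).
It also fails if it takes over 58 s, if anything falls off the work surface, if the arm or the gripper's body presses on something with over 40 N, if the wrist force passes 120 N, or if a joint passes its speed limit or range.

## Working session

There is one attempt and no reset: what is moved stays moved. The work goes in short steps, Python scripts to look and compute and a shell command to move; the robot and the scene stay as the last step left them, time stands still between calls to the robot, and variables do not carry over. Pictures are saved under pics/ and viewed, at most 10 in all, crops included, and the job is handed in when it is done.

```bash
mkdir -p pics; cat > h.py <<'E'
import numpy as np, cv2, json
from cell import robot
from scipy.spatial.transform import Rotation as R
def cam(name,pose=None):
    m=robot.camera_model(name); K=np.array(m["camera_matrix"])
    if "mount" in m:
        s=pose or robot.observe(); M=np.array(m["mount"])
        Rt=R.from_euler('xyz',s["tool_rot"]).as_matrix(); 
        return K,Rt@M[:3,:3],Rt@M[:3,3]+np.array(s["tool_pos"])
    a=np.array(m["attitude"]); Rm=a if a.shape==(3,3) else R.from_euler('xyz',a).as_matrix()
    return K,Rm,np.array(m["position"])
def ray(c,uv,z):
    K,Rm,p=c; d=Rm@np.linalg.solve(K,[uv[0],uv[1],1.]); return p+d*(z-p[2])/d[2]
def proj(c,P):
    K,Rm,p=c; q=K@(Rm.T@(np.array(P)-p)); return q[:2]/q[2]
def snap(name,f):
    s=robot.observe(); im=robot.read_camera(name)[:,:,::-1].copy(); cv2.imwrite(f,im); return im,cam(name,s)
E
python3 - <<'E'
from h import *
print(robot.observe()); print(robot.nose_length)
for n in("top","side","wrist"):
    print(n,robot.camera_model(n)); im,c=snap(n,f"pics/{n}0.png")
E
```

```text
{'time': 0.0, 'qpos': array([ 9.76991568e-01,  3.42683130e-01,  1.52503837e+00,  1.42203148e-05,
        1.27544876e+00, -1.45987696e-01]), 'qvel': array([-2.33120900e-04, -9.63778378e-04, -3.80693614e-04,  2.56337288e-05,
       -5.47292847e-04, -1.52708522e-04]), 'joint_efforts': array([ 5.53555674e-04, -4.31243026e+01, -2.44223338e+01,  7.18810502e-02,
        5.55378338e-02, -1.04976680e-04]), 'tool_pos': array([0.22705695, 0.47289422, 0.23405808]), 'tool_rot': array([-3.14003381e+00, -2.42947448e-04,  2.69377125e+00]), 'contact_force': array([-0.0321573 , -0.24382667,  1.22494473]), 'torque': array([ 0.00108165,  0.04685212, -0.01973337]), 'grip_force': 0.0, 'opening': 0.09183366443294559}
0.008
top {'camera_matrix': array([[401.30572806,   0.        , 278.59367447],
       [  0.        , 401.30572806, 211.08009102],
       [  0.        ,   0.        ,   1.        ]]), 'position': array([ 0.53311481, -0.01664073,  1.14324539]), 'attitude': array([-3.01975353, -0.02394341, -1.5715984 ])}
side {'camera_matrix': array([[462.78625633,   0.        , 286.22174204],
       [  0.        , 462.78625633, 211.93615728],
       [  0.        ,   0.        ,   1.        ]]), 'position': array([ 0.01819678, -0.08771792,  1.069116  ]), 'attitude': array([-2.54556907, -0.00887317, -1.45386435])}
wrist {'camera_matrix': array([[350.78263306,   0.        , 278.78401539],
       [  0.        , 350.78263306, 210.48058912],
       [  0.        ,   0.        ,   1.        ]]), 'mount': array([[ 9.38598050e-04, -9.64583457e-01, -2.63776182e-01,
         7.07471552e-02],
       [ 9.99999247e-01,  1.11406032e-03, -5.15614438e-04,
        -9.11408086e-05],
       [ 7.91215734e-04, -2.63775500e-01,  9.64583775e-01,
        -1.50026725e-01],
       [ 0.00000000e+00,  0.00000000e+00,  0.00000000e+00,
         1.00000000e+00]])}
```

View pics/top0.png

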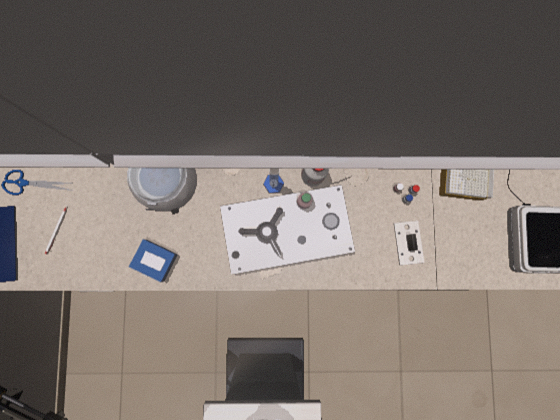

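View pics/side0.png

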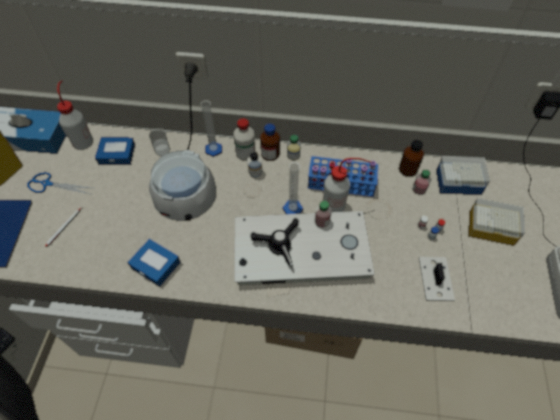

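```bash
python3 - <<'E'
from h import *
t=cv2.imread("pics/top0.png")[180:280,210:360]; s=cv2.imread("pics/side0.png")[200:290,225:375]
a=cv2.resize(t,None,fx=4,fy=4,interpolation=cv2.INTER_CUBIC); 
cv2.imwrite("pics/a.png",a[:, :])
s=cv2.resize(s,None,fx=4,fy=4,interpolation=cv2.INTER_CUBIC)
m=np.vstack([cv2.resize(a,(480,320)),cv2.resize(s,(480,288))])[:600]
cv2.imwrite("pics/b.png",m)
E
```

```text
(no output)
```

View pics/b.png

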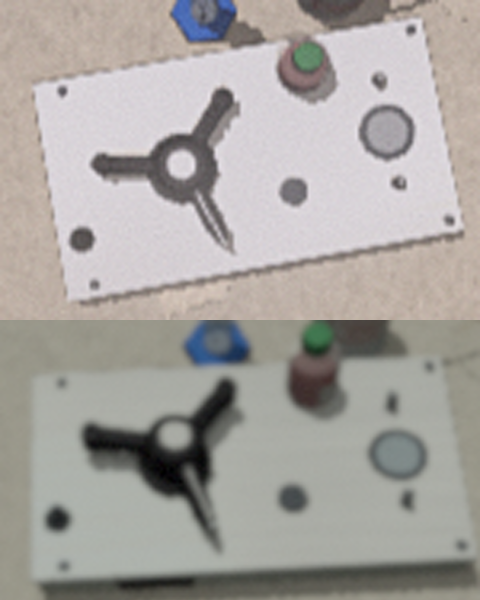

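```bash
python3 - <<'E'
from h import *
c=cam("top");s=cam("side")
t=cv2.imread("pics/top0.png")
def P(x,y,z): return ray(c,(210+x/3.2-.3,180+y/3.2-.3),z).round(4)
w=P(387,131,.04);hub=P(182,164,.086)
print("win",w,"pins",P(380,79,.064),P(399,183,.064),"hub",hub)
print("left",P(82,239,.05),"right",P(293,191,.046))
for n,a,b in (("left",(82,239),(57,518-320)),("right",(293,191),(293,498-320))):
    A=np.array([210+a[0]/3.2,180+a[1]/3.2]);B=np.array([225+b[0]/3.2,200+b[1]/3.2])
    best=min(((np.linalg.norm(proj(s,ray(c,A,z))-B),z) for z in np.arange(.02,.1,.002)));print(n,best)
# plate
g=t[205:280,385:440]; m=(g.min(2)>185).astype(np.uint8); m=cv2.morphologyEx(m,cv2.MORPH_CLOSE,np.ones((9,9)))
cs=max(cv2.findContours(m,0,1)[0],key=cv2.contourArea); r=cv2.minAreaRect(cs); print(r)
bx=cv2.boxPoints(r)+[385,205]; W=np.array([ray(c,p,.006) for p in bx]); print(W.round(4), W.mean(0), np.linalg.norm(W-np.roll(W,1,0),axis=1))
g=t[180:280,215:360]; m=(g.min(2)>185).astype(np.uint8); m=cv2.morphologyEx(m,cv2.MORPH_CLOSE,np.ones((25,25)))
cs=max(cv2.findContours(m,0,1)[0],key=cv2.contourArea); r=cv2.minAreaRect(cs)
bx=cv2.boxPoints(r)+[215,180]; W=np.array([ray(c,p,.04) for p in bx]); print(W.round(4), W.mean(0), np.linalg.norm(W-np.roll(W,1,0),axis=1))
print("bottle",P(309,57,.122),"box",ray(c,(153,261),.037))
E
```

```text
win [ 0.6418 -0.1874  0.04  ] pins [ 0.6839 -0.1785  0.064 ] [ 0.5955 -0.1931  0.064 ] hub [ 0.6097 -0.0103  0.086 ]
left [0.5488 0.0741 0.05  ] right [ 0.5896 -0.105   0.046 ]
left (np.float64(0.21540530315153497), np.float64(0.04199999999999998))
right (np.float64(0.3140974562360475), np.float64(0.03999999999999998))
((23.929996490478516, 37.51000213623047), (42.567832946777344, 24.041629791259766), 81.8698959350586)
[[ 0.6383 -0.3748  0.006 ]
 [ 0.6482 -0.444   0.006 ]
 [ 0.5281 -0.456   0.006 ]
 [ 0.5186 -0.3876  0.006 ]] [ 0.58328382 -0.41559447  0.006     ] [0.12036368 0.06991395 0.12069237 0.06903646]
[[ 0.673   0.1639  0.04  ]
 [ 0.7872 -0.2339  0.04  ]
 [ 0.553  -0.2934  0.04  ]
 [ 0.4463  0.0962  0.04  ]] [ 0.6148874  -0.06679649  0.04      ] [0.23662507 0.41382406 0.24159863 0.40401016]
bottle [ 0.6936 -0.1126  0.122 ] box [0.53125958 0.2980938  0.037     ]
```

```bash
cat >> h.py <<'E'
def go(pos,yaw=None):
    s=robot.observe(); Rt=R.from_euler('xyz',s["tool_rot"]); d=Rt.inv().apply(np.array(pos)-s["tool_pos"])
    t=0 if yaw is None else -(yaw-s["tool_rot"][2]+np.pi)%(2*np.pi)
    if t>np.pi:t-=2*np.pi
    if yaw is not None: t=(-(yaw-s["tool_rot"][2])+np.pi)%(2*np.pi)-np.pi
    print("move",d.round(4),"turn",round(float(t),4),"t",s["time"],"pos",s["tool_pos"].round(4),"rot",s["tool_rot"].round(3))
E
python3 - <<'E'
from h import *
go([.40,.22,.25],np.pi+.1); go([.56,-.03,.25],np.pi+.1)
E
```

```text
move [-0.2654 -0.1532 -0.0157] turn -0.5478 t 0.15 pos [0.2272 0.473  0.2342] rot [-3.141 -0.     2.694]
move [-0.5178 -0.3093 -0.0155] turn -0.5478 t 0.15 pos [0.2272 0.473  0.2342] rot [-3.141 -0.     2.694]
```

```bash
python3 -m jog '[[[1,-0.518,-0.309,-0.015,-0.548],[1,-0.518,-0.309,-0.015,-0.548],[1,-0.518,-0.309,-0.015,-0.548],[1,-0.518,-0.309,-0.015,-0.548],[1,-0.518,-0.309,-0.015,-0.548]]]'; python3 -c "
from h import *
go([.56,-.03,.25],np.pi+.1)"
```

```text
time: 0.57
tool_pos: [0.3308, 0.3177, 0.2393]
tool_rot: [3.142, -0.0, -3.043]
contact_force: [-0.2, 1.0, -0.3]
opening: 0.0921
grip_force: 0.0
move [-0.194  -0.3685 -0.0108] turn -0.0018 t 0.5667 pos [0.3308 0.3177 0.2393] rot [ 3.142 -0.    -3.043]
```

```bash
python3 -m jog '[[[1,-0.194,-0.368,-0.011,0],[1,-0.194,-0.368,-0.011,0],[1,-0.194,-0.368,-0.011,0],[1,-0.194,-0.368,-0.011,0],[1,-0.194,-0.368,-0.011,0]]]' >/dev/null; python3 -c "
from h import *
go([.56,-.03,.25],np.pi+.1)"
```

```text
move [-0.099  -0.1824 -0.0051] turn -0.008 t 0.9833 pos [0.4447 0.1425 0.2449] rot [ 3.141 -0.    -3.05 ]
```

```bash
python3 -m jog '[[[1,-0.098,-0.18,-0.005,0],[1,-0.098,-0.18,-0.005,0],[1,-0.098,-0.18,-0.005,0],[1,-0.098,-0.18,-0.005,0],[1,-0.098,-0.18,-0.005,0]]]' >/dev/null;python3 -m jog '[[[1,0,0,0,0],[1,0,0,0,0]]]' ; python3 -c "
from h import *
im,c=snap('wrist','pics/w1.png')
go([.583,-.415,.2],np.pi+.1)"
```

```text
time: 1.57
tool_pos: [0.5585, -0.0274, 0.2489]
tool_rot: [3.141, -0.002, -3.053]
contact_force: [-0.4, 0.3, 0.2]
opening: 0.0917
grip_force: 0.0
move [ 0.0101 -0.3897  0.0487] turn -0.0095 t 1.6167 pos [ 0.5579 -0.026   0.2491] rot [ 3.141e+00 -2.000e-03 -3.051e+00]
```

View pics/w1.png

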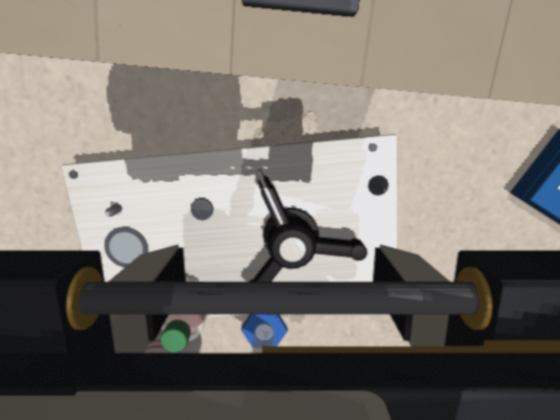

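```bash
python3 -c "
from h import *
im=cv2.imread('pics/w1.png')
a=cv2.resize(im[183:233,173:233],(480,400),interpolation=cv2.INTER_CUBIC);b=cv2.resize(im[160:210,358:398],(320,400),interpolation=cv2.INTER_CUBIC)
b=cv2.convertScaleAbs(b,alpha=2.5);cv2.imwrite('pics/w1c.png',np.hstack([a,b]))"
```

```text
(no output)
```

View pics/w1c.png

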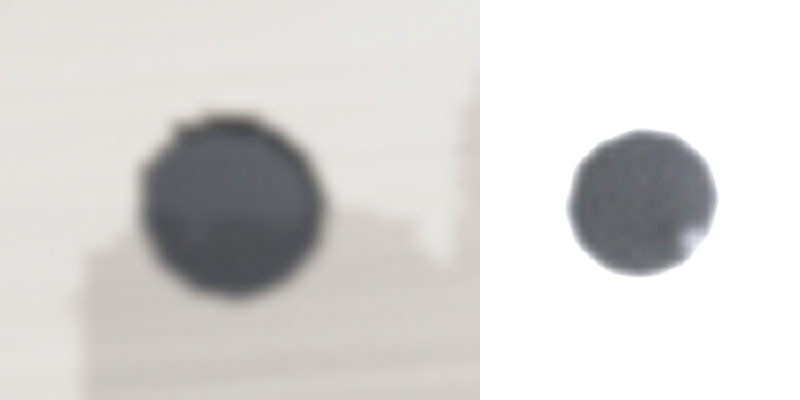

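```bash
python3 -c "
from h import *
go([.64,-.30,.25],np.pi+.1)"; python3 -m jog '[[[1,-0.055,-0.279,0,-0.01],[1,-0.055,-0.279,0,-0.01],[1,-0.055,-0.279,0,-0.01],[1,-0.055,-0.279,0,-0.01],[1,-0.055,-0.279,0,-0.01]]]'; python3 -c "
from h import *
go([.64,-.30,.25],np.pi+.1)"
```

```text
move [-0.057  -0.2803 -0.0013] turn -0.0095 t 1.6167 pos [ 0.5579 -0.026   0.2491] rot [ 3.141e+00 -2.000e-03 -3.051e+00]
time: 2.03
tool_pos: [0.6173, -0.2251, 0.2503]
tool_rot: [3.141, 0.0, -3.037]
contact_force: [-0.2, 0.1, 0.2]
opening: 0.0919
grip_force: 0.0
move [-0.0148 -0.0768  0.0003] turn 0.0045 t 2.0333 pos [ 0.6173 -0.2251  0.2503] rot [ 3.141  0.    -3.037]
```

```bash
python3 -m jog '[[[1,-0.015,-0.076,0,0],[1,-0.015,-0.076,0,0],[1,-0.015,-0.076,0,0],[1,-0.015,-0.076,0,0],[1,-0.015,-0.076,0,0]]]'>/dev/null;  python3 -m jog '[[[1,0,0,0,0],[1,0,0,0,0]]]'; python3 -c "
from h import *
im,c=snap('wrist','pics/w2.png')
for p in ([.684,-.178,.064],[.5955,-.193,.064],[.583,-.415,.049]):print(proj(c,p))"
```

```text
time: 2.62
tool_pos: [0.6401, -0.2975, 0.2508]
tool_rot: [-3.142, 0.001, -3.037]
contact_force: [0.0, -0.2, -0.3]
opening: 0.0921
grip_force: 0.0
[390.92512307 243.52992782]
[392.96957463 155.30295991]
[164.74932458 116.3948116 ]
```

View pics/w2.png

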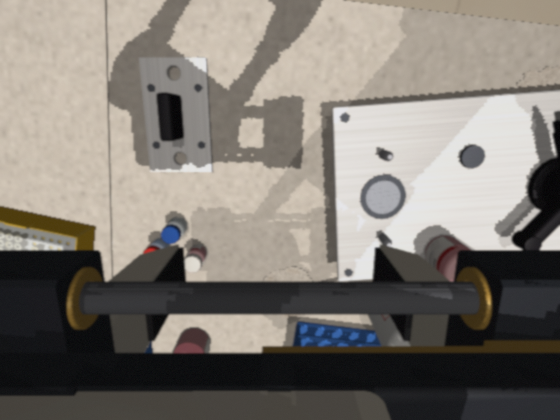

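```bash
python3 -c "
from h import *
im=cv2.imread('pics/w2.png');c=cam('wrist');g=cv2.cvtColor(im,6)
def blobs(x0,y0,x1,y1,th,zz,inv=True,amin=25):
    m=((g[y0:y1,x0:x1]<th)==inv).astype(np.uint8)
    for k in cv2.findContours(m,cv2.RETR_EXTERNAL,cv2.CHAIN_APPROX_NONE)[0]:
        if cv2.contourArea(k)>amin:
            (u,v),(a,b),an=cv2.minAreaRect(k);h=cv2.convexHull(k);M=cv2.moments(h);q=(M['m10']/M['m00']+x0,M['m01']/M['m00']+y0)
            print(np.round(q,1),round(a,1),round(b,1),round(an,1),ray(c,q,zz).round(4))
print('win');blobs(355,170,412,222,175,.04)
print('pins');blobs(372,140,400,165,130,.064,True,5);blobs(372,228,395,250,130,.064,True,5)
print('handle');blobs(145,85,200,145,60,.049)
s=im[50:180,135:220];hsv=cv2.cvtColor(s,40)
m=((hsv[:,:,1]<28)&(hsv[:,:,2]>110)).astype(np.uint8);m=cv2.morphologyEx(m,cv2.MORPH_CLOSE,np.ones((21,21)));m=cv2.morphologyEx(m,2,np.ones((9,9)))
k=max(cv2.findContours(m,0,1)[0],key=cv2.contourArea);b=cv2.boxPoints(cv2.minAreaRect(k))+[135,50]
W=np.array([ray(c,p,.006) for p in b]);print(W.round(4),W.mean(0).round(4),np.linalg.norm(W-np.roll(W,1,0),axis=1))
A=cv2.resize(im[50:180,135:220],None,fx=4.5,fy=4.5,interpolation=2);B=cv2.resize(im[135:265,350:415],None,fx=4.5,fy=4.5,interpolation=2)
cv2.imwrite('pics/w2c.png',np.hstack([A,B]))
"
```

```text
win
[382.6 196.1] 43.1 46.7 45.0 [ 0.6406 -0.1881  0.04  ]
pins
[383.7 153.8] 15.2 9.3 21.8 [ 0.5951 -0.2024  0.064 ]
[383.  241.8] 18.0 19.0 90.0 [ 0.6831 -0.1868  0.064 ]
handle
[169.7 116.2] 47.8 23.1 85.6 [ 0.5823 -0.4106  0.049 ]
[[ 0.5211 -0.4608  0.006 ]
 [ 0.512  -0.3742  0.006 ]
 [ 0.6473 -0.366   0.006 ]
 [ 0.6573 -0.4612  0.006 ]] [ 0.5844 -0.4156  0.006 ] [0.13622802 0.08716295 0.13554178 0.09573328]
```

View pics/w2c.png

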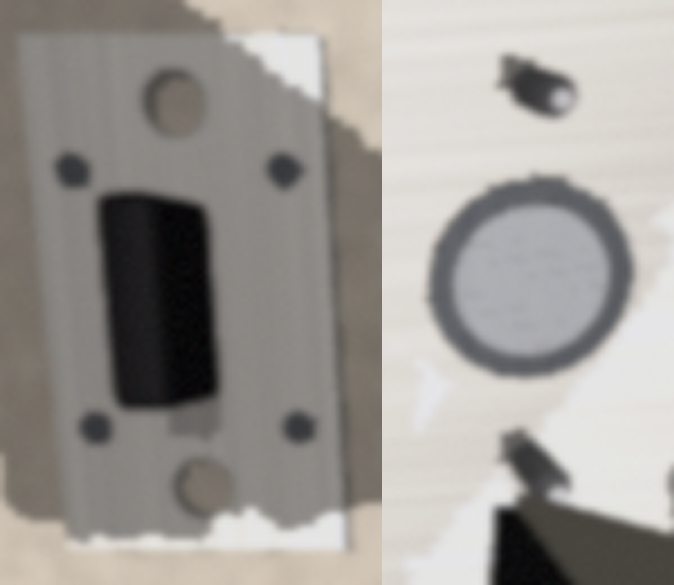

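```bash
python3 -c "
from h import *
c=cam('wrist')
r=lambda u,v,z:ray(c,(u,v),z)[:2]
f=lambda x,y:(135+x/4.5,50+y/4.5)
n=r(390,156.8,.064);fa=r(389.6,243.9,.064);print('tops',n,fa,(n+fa)/2,fa-n)
n=r(378.5,151,.04);fa=r(380,233,.04);print('bases',n,fa,(n+fa)/2,fa-n)
a=r(*f(174,102),.006);b=r(*f(204,487),.006);print('holes',a,b,(a+b)/2,np.linalg.norm(b-a),np.arctan2(*(b-a)[::-1]))
C=np.array([r(*f(*p),.006) for p in((17,33),(325,35),(350,550),(68,543))]);print(C,C.mean(0),np.linalg.norm(C-np.roll(C,1,0),axis=1))
H=np.array([r(*f(*p),.049) for p in((100,195),(150,193),(163,407),(118,407))]);print('h',H,H.mean(0))
print(np.array(robot.observe()['qpos']))
"
```

```text
tops [ 0.59722859 -0.19591827] [ 0.68457498 -0.17966352] [ 0.64090179 -0.1877909 ] [0.08734639 0.01625475]
bases [ 0.59463571 -0.20087792] [ 0.68145574 -0.18343195] [ 0.63804573 -0.19215494] [0.08682003 0.01744596]
holes [ 0.53895373 -0.4203521 ] [ 0.6282461  -0.41056377] [ 0.58359992 -0.41545793] 0.08982727151504724 0.10918515705820075
[[ 0.5277572  -0.45693534]
 [ 0.52070989 -0.38591946]
 [ 0.64022627 -0.37349257]
 [ 0.64590813 -0.44416578]] [ 0.58365037 -0.41512829] [0.11883899 0.0713647  0.12016069 0.07090125]
h [[ 0.56241615 -0.42293358]
 [ 0.56090217 -0.41240766]
 [ 0.60528826 -0.40858574]
 [ 0.60632374 -0.41839754]] [ 0.58373258 -0.41558113]
[-5.44081371e-01  6.91218292e-01  8.94017555e-01  1.94395876e-04
  1.55559999e+00 -2.21901516e+00]
```

```bash
python3 -c "
from h import *
go([.5756,-.4161,.15],np.pi+.106)"
```

```text
move [ 0.0765 -0.1109  0.1008] turn -0.0019 t 2.6667 pos [ 0.6401 -0.2979  0.2509] rot [-3.141e+00  1.000e-03 -3.037e+00]
```

```bash
python3 -m jog '[[[1,0.0765,-0.111,0.1,-0.002],[1,0.0765,-0.111,0.1,-0.002],[1,0.0765,-0.111,0.1,-0.002],[1,0.0765,-0.111,0.1,-0.002],[1,0.0765,-0.111,0.1,-0.002]]]'>/dev/null;  python3 -m jog '[[[1,0,0,0,0],[1,0,0,0,0]]]'; python3 -c "
from h import *
go([.5756,-.4161,.026],np.pi+.106)"
```

```text
time: 3.25
tool_pos: [0.5757, -0.4172, 0.1508]
tool_rot: [-3.141, 0.001, -3.037]
contact_force: [-0.9, 0.7, 1.5]
opening: 0.0917
grip_force: 0.0
move [1.000e-04 1.200e-03 1.248e-01] turn -0.0017 t 3.25 pos [ 0.5757 -0.4172  0.1508] rot [-3.141e+00  1.000e-03 -3.037e+00]
```

```bash
python3 -m jog '[[[1,0,0.001,0.03,0],[1,0,0.001,0.06,0],[1,0,0.001,0.09,0],[1,0,0.001,0.115,0],[1,0,0.001,0.125,0]]]';  python3 -m jog '[[[-1,0,0,0,0],[-1,0,0,0,0],[-1,0,0,0,0],[-1,0,0,0,0],[-1,0,0,0,0]]]' 25;  python3 -m jog '[[[-1,0,0,0,0],[-1,0,0,0,0],[-1,0,0,0,0],[-1,0,0,0,0],[-1,0,0,0,0]]]' 25
```

```text
time: 3.67
tool_pos: [0.5753, -0.414, 0.0226]
tool_rot: [3.139, -0.002, -3.035]
contact_force: [0.5, 1.2, -0.4]
opening: 0.0919
grip_force: 0.0
time: 4.08
tool_pos: [0.5758, -0.4175, 0.027]
tool_rot: [-3.139, 0.002, -3.037]
contact_force: [-0.2, 0.6, 0.0]
opening: 0.0631
grip_force: 0.0
time: 4.5
tool_pos: [0.5749, -0.4169, 0.0248]
tool_rot: [3.141, -0.0, -3.038]
contact_force: [-0.8, 0.4, 1.2]
opening: 0.0297
grip_force: 0.0
```

```bash
 python3 -m jog '[[[-1,0,0,0,0],[-1,0,0,0,0],[-1,0,0,0,0],[-1,0,0,0,0],[-1,0,0,0,0]]]' 25; python3 -m jog '[[[-1,0,0,0,0],[-1,0,0,-0.01,0],[-1,0,0,-0.04,0],[-1,0,0,-0.08,0],[-1,0,0,-0.115,0]]]'; python3 -m jog '[[[-1,0,0,0,0],[-1,0,0,0,0],[-1,0,0,0,0]]]'; python3 -c "
from h import *
go([.6408-.008*.9845,-.188-.008*.176,.14],np.pi+.176)"
```

```text
time: 4.92
tool_pos: [0.5749, -0.4168, 0.0248]
tool_rot: [3.141, -0.0, -3.038]
contact_force: [-0.3, -0.3, 0.5]
opening: 0.0137
grip_force: 25.0
time: 5.33
tool_pos: [0.5746, -0.4167, 0.1416]
tool_rot: [3.141, -0.001, -3.038]
contact_force: [0.3, -1.2, -1.3]
opening: 0.0139
grip_force: 25.0
time: 5.58
tool_pos: [0.5745, -0.4166, 0.1396]
tool_rot: [3.141, -0.001, -3.038]
contact_force: [-1.3, 0.0, -2.5]
opening: 0.014
grip_force: 25.0
move [-0.0817  0.2199 -0.0003] turn -0.072 t 5.5833 pos [ 0.5745 -0.4166  0.1396] rot [ 3.141e+00 -1.000e-03 -3.038e+00]
```

```bash
python3 -m jog '[[[-1,-0.082,0.22,0,-0.072],[-1,-0.082,0.22,0,-0.072],[-1,-0.082,0.22,0,-0.072],[-1,-0.082,0.22,0,-0.072],[-1,-0.082,0.22,0,-0.072]]]' >/dev/null; python3 -c "
from h import *
go([.6408-.008*.9845,-.188-.008*.176,.14],np.pi+.176)"
```

```text
move [-0.0109  0.0219 -0.0024] turn -0.0005 t 6.0 pos [ 0.626  -0.2129  0.1375] rot [ 3.139 -0.004 -2.966]
```

```bash
python3 -m jog '[[[-1,-0.011,0.022,-0.001,0],[-1,-0.011,0.022,-0.001,0],[-1,-0.011,0.022,-0.001,0],[-1,-0.011,0.022,-0.001,0],[-1,-0.011,0.022,-0.001,0]]]' >/dev/null; python3 -m jog '[[[-1,0,0,0,0],[-1,0,0,0,0],[-1,0,0,0,0]]]';python3 -c "
from h import *
snap('wrist','pics/w3.png')
go([.6408-.008*.9845,-.188-.008*.176,.14],np.pi+.176)"
```

```text
time: 6.67
tool_pos: [0.6337, -0.1926, 0.1407]
tool_rot: [3.141, -0.0, -2.967]
contact_force: [0.5, -0.4, -3.3]
opening: 0.014
grip_force: 25.0
move [0.0003 0.0031 0.0008] turn -0.0011 t 6.7167 pos [ 0.6338 -0.1924  0.1408] rot [ 3.141 -0.    -2.967]
```

View pics/w3.png

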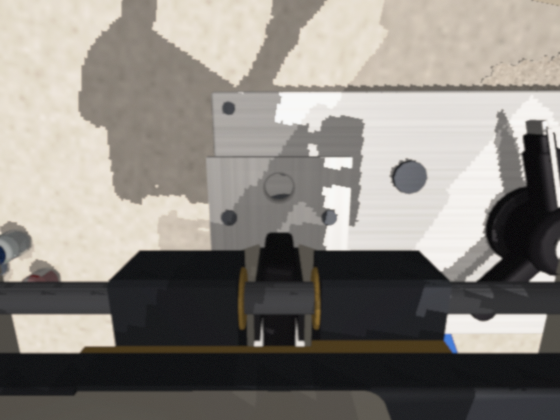

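```bash
python3 -c "
from h import *
im=cv2.imread('pics/w3.png');g=cv2.cvtColor(im,6);c=cam('wrist');s=robot.observe();z=s['tool_pos'][2]-.02
h=ray(c,(279,186),z);print('hole',h, 'exp pin', .6408-.045*.9845,-.188-.045*.176)
t=R.from_euler('xyz',s['tool_rot']).inv().apply(h-s['tool_pos']);print('in tool',t)
for p in((208,157),(352,157),(229,217),(329,217)):print(R.from_euler('xyz',s['tool_rot']).inv().apply(ray(c,p,z)-s['tool_pos']).round(4))
print('pix near pin base/top',proj(c,[.5965,-.1959,.04]),proj(c,[.5965,-.1959,.064]))
k=g[175:198,268:292];print(k[::2,::2])
print(s['tool_pos'])"
```

```text
hole [ 0.59742133 -0.19891294  0.12083134] exp pin 0.5964975 -0.19592
in tool [ 0.03692334 -0.00011578  0.02000218]
[ 0.0511 -0.0344  0.02  ]
[0.0512 0.0351 0.02  ]
[ 0.021  -0.0254  0.02  ]
[0.021  0.0251 0.02  ]
pix near pin base/top [283.37140558 163.32947943] [283.8168009  168.26900299]
[[118 109 112 119 123 122 114 100  97 107 111 119]
 [108 118 124 125 125 124 124 123 122 122 115 109]
 [117 124 126 125 125 124 124 124 123 125 123 113]
 [123 123 123 123 123 122 122 122 123 122 122 120]
 [125 124 125 124 124 124 124 123 124 125 122 122]
 [128 127 127 126 127 126 126 126 125 126 126 125]
 [126 127 126 126 127 126 126 126 125 125 126 124]
 [125 125 125 125 125 124 124 124 124 124 125 122]
 [121 123 122 122 122 122 123 121 121 122 121 116]
 [109 119 121 119 114 108 105  99  95 101 106  99]
 [ 93 105  99  85  70  60  54  54  56  57  69  88]
 [ 97  84  68  57  53  53  52  53  60  71  87 101]]
[ 0.6337628  -0.192376    0.14083134]
```

```bash
python3 -m jog '[[[-1,0,0.003,0.0,0],[-1,0,0.003,0.015,0],[-1,0,0.003,0.03,0],[-1,0,0.003,0.04,0],[-1,0,0.003,0.045,0]]]' >/dev/null; python3 -m jog '[[[-1,0,0,0,0],[-1,0,0,0,0]]]';python3 -c "
from h import *
go([.6408-.008*.9845,-.188-.008*.176,.065],np.pi+.176)"
```

```text
time: 7.3
tool_pos: [0.6336, -0.1887, 0.0961]
tool_rot: [-3.142, 0.0, -2.966]
contact_force: [0.3, 0.1, -2.2]
opening: 0.014
grip_force: 25.0
move [ 0.0008 -0.0006  0.0311] turn 0.0 t 7.3 pos [ 0.6336 -0.1887  0.0961] rot [-3.142  0.    -2.966]
```

```bash
python3 -m jog '[[[-1,0.001,0,0.004,0],[-1,0.001,0,0.008,0],[-1,0.001,0,0.011,0],[-1,0.001,0,0.013,0],[-1,0.001,0,0.013,0]]]'; python3 -m jog '[[[-1,0,0,0.003,0],[-1,0,0,0.006,0],[-1,0,0,0.008,0],[-1,0,0,0.01,0],[-1,0,0,0.01,0]]]'
```

```text
time: 7.72
tool_pos: [0.6322, -0.1887, 0.0823]
tool_rot: [3.141, -0.001, -2.966]
contact_force: [-0.0, -0.4, -2.0]
opening: 0.0137
grip_force: 25.0
time: 8.13
tool_pos: [0.6323, -0.1887, 0.0723]
tool_rot: [3.141, -0.001, -2.966]
contact_force: [-0.6, -0.8, -2.1]
opening: 0.014
grip_force: 25.0
```

```bash
python3 -m jog '[[[-1,0,0,0.002,0],[-1,0,0,0.004,0],[-1,0,0,0.006,0],[-1,0,0,0.007,0],[-1,0,0,0.007,0]]]';  python3 -m jog '[[[-1,0,0,0,0],[-1,0,0,0.0,0]]]'
```

```text
time: 8.55
tool_pos: [0.6323, -0.1888, 0.0655]
tool_rot: [3.141, -0.0, -2.966]
contact_force: [-0.2, -0.5, -1.4]
opening: 0.0139
grip_force: 25.0
time: 8.72
tool_pos: [0.6326, -0.1889, 0.066]
tool_rot: [-3.142, 0.0, -2.966]
contact_force: [0.1, -0.4, -1.9]
opening: 0.0134
grip_force: 25.0
```

```bash
python3 -m jog '[[[-1,0,0,0.001,0],[-1,0,0,0.001,0],[-1,0,0,0.0015,0],[-1,0,0,0.0015,0],[-1,0,0,0.0015,0]]]';  python3 -m jog '[[[-0.3,0,0,0,0],[-0.3,0,0,0.0,0],[-0.3,0,0,0.0,0],[-0.3,0,0,0.0,0],[-0.3,0,0,0.0,0]]]'
```

```text
time: 9.13
tool_pos: [0.6325, -0.1888, 0.0647]
tool_rot: [-3.142, 0.0, -2.966]
contact_force: [-1.3, 1.5, 1.7]
opening: 0.0141
grip_force: 25.0
time: 9.55
tool_pos: [0.6326, -0.1888, 0.0644]
tool_rot: [-3.142, 0.0, -2.966]
contact_force: [0.1, -0.8, -0.3]
opening: 0.0319
grip_force: 0.0
```

```bash
python3 -m jog '[[[-0.3,0,0,-0.01,0],[-0.3,0,0,-0.035,0],[-0.3,0,0,-0.07,0],[-0.3,0,0,-0.11,0],[-0.3,0,0,-0.15,0]]]';python3 -c "
from h import *
go([.59,-.06,.25],np.pi+.175)
c=cam('top');print('cyl',ray(c,(274,184),.01),ray(c,(272,172),.188))
"
```

```text
time: 9.97
tool_pos: [0.6321, -0.1886, 0.2165]
tool_rot: [3.141, -0.0, -2.966]
contact_force: [1.0, -0.4, 0.2]
opening: 0.0322
grip_force: 0.0
move [ 0.0189  0.134  -0.0334] turn 0.0011 t 9.9667 pos [ 0.6321 -0.1886  0.2165] rot [ 3.141 -0.    -2.966]
cyl [ 0.75013081 -0.03077203  0.01      ] [ 0.74560869 -0.02368136  0.188     ]
```

```bash
python3 -m jog '[[[-0.3,0.019,0.134,-0.033,0],[-0.3,0.019,0.134,-0.033,0],[-0.3,0.019,0.134,-0.033,0],[-0.3,0.019,0.134,-0.033,0],[-0.3,0.019,0.134,-0.033,0]]]'>/dev/null;python3 -m jog '[[[-0.3,0,0,0,0],[-0.3,0,0,0,0],[-0.3,0,0,0,0]]]';python3 -c "
from h import *
im,c=snap('wrist','pics/w4.png')
print([proj(c,p).round(0) for p in ((.6093,-.0108,.086),(.55,.074,.066),(.6408,-.188,.089),(.5965,-.1959,.064))])
"
```

```text
time: 10.63
tool_pos: [0.5905, -0.0617, 0.2468]
tool_rot: [-3.142, -0.001, -2.967]
contact_force: [0.5, 0.2, -0.2]
opening: 0.0324
grip_force: 0.0
[array([330., 224.]), array([427., 174.]), array([134., 226.]), array([140., 173.])]
```

View pics/w4.png

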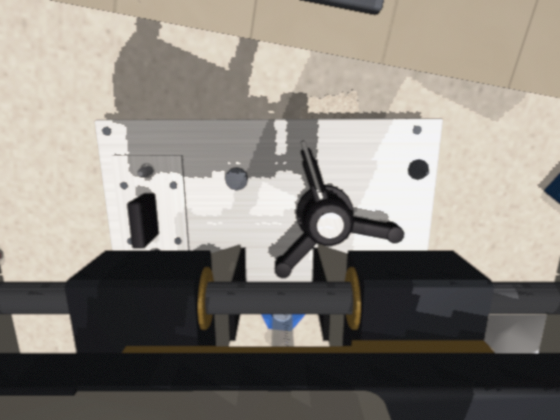

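```bash
cat > meas.py <<'E'
from h import *
import sys
f=sys.argv[1]
im=cv2.imread(f);g=cv2.cvtColor(im,6);c=cam('wrist')
def blob(x,y,r,th,z,inv=True):
    k=g[y-r:y+r,x-r:x+r];m=((k<th)==inv).astype(np.uint8)
    k=max(cv2.findContours(m,0,1)[0],key=cv2.contourArea);M=cv2.moments(k)
    q=np.array((M['m10']/M['m00']+x-r,M['m01']/M['m00']+y-r));return q,cv2.contourArea(k),ray(c,q,z)[:2]
E
python3 - pics/w4.png <<'E'
exec(open('meas.py').read())
print('cone',blob(418,169,18,90,.04),blob(418,169,18,120,.04));print('disc',blob(236,178,16,90,.044))
hub=blob(330,225,20,150,.086,False);print('hub',hub)
k=g[130:215,290:325];
tip=ray(c,(304,146),.068)[:2];mid=ray(c,(312.5,170),.078)[:2]
print('tip',tip,tip-hub[2],np.linalg.norm(tip-hub[2]),np.arctan2(*(tip-hub[2])[::-1]))
t=cam('top');print('cone top cam',ray(t,(210+82/3.2-.3,180+239/3.2-.3),.04),'hub',ray(t,(210+182/3.2-.3,180+164/3.2-.3),.086),'tip',ray(t,(210+231/3.2-.3,180+250/3.2-.3),.068))
A=cv2.resize(im[130:250,280:440],(800,600),interpolation=2);cv2.imwrite('pics/w4c.png',A)
E
```

```text
cone (array([417.92965155, 168.97896121]), 253.5, array([0.54842464, 0.0749088 ])) (array([417.87492519, 169.0095751 ]), 278.5, array([0.54846471, 0.07486248]))
disc (array([238.31896552, 170.99137931]), 58.0, array([ 0.5817591, -0.1050105]))
hub (array([329.87689769, 225.02046205]), 505.0, array([ 0.60962323, -0.01032923]))
tip [ 0.54401313 -0.04644049] [-0.0656101  -0.03611125] 0.07489131034967535 -2.6384487942797374
cone top cam [0.54897271 0.07496797 0.04      ] hub [ 0.60972971 -0.01031805  0.086     ] tip [ 0.5394123  -0.05116874  0.068     ]
```

View pics/w4c.png

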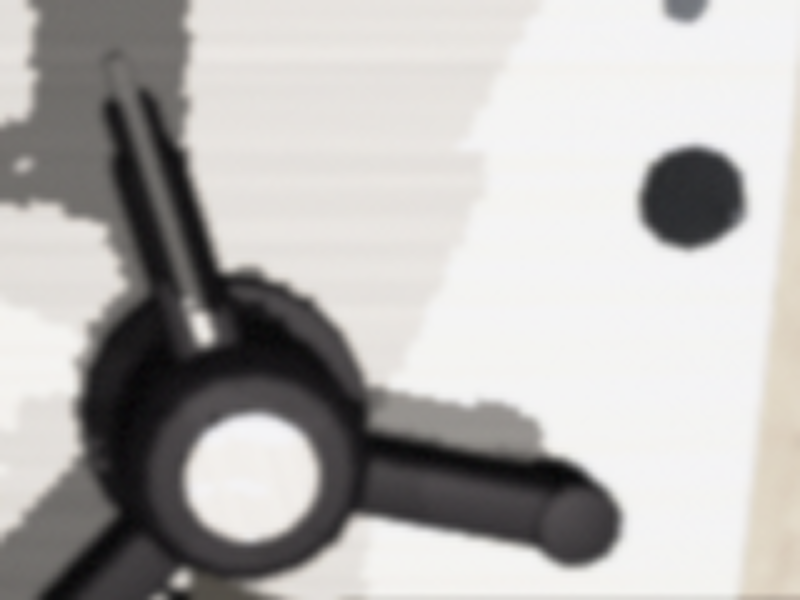

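```bash
python3 - pics/w4.png <<'E'
exec(open('meas.py').read())
a=ray(c,(320.6,196),.078)[:2];b=ray(c,(303.2,142.2),.078)[:2];H=np.array([.6097,-.0103])
th=np.arctan2(*(b-a)[::-1]);print(a-H,b-H,th,np.arctan2(*(b-H)[::-1]))
th=np.arctan2(*(b-H)[::-1])
p=H+.048*np.array([np.cos(th),np.sin(th)]);print(p);go([*p,.13],th);print(robot.observe()['qpos'].round(2))
E
```

```text
[-0.0239869  -0.01289671] [-0.06955673 -0.03833267] -2.632494407232973 -2.637905753971787
[ 0.56766117 -0.03346758]
move [0.0175 0.0317 0.1167] turn -0.3294 t 10.6833 pos [ 0.5905 -0.0616  0.2467] rot [ 3.141e+00 -1.000e-03 -2.967e+00]
[-0.23  0.46  1.3  -0.    1.38 -1.98]
```

```bash
python3 -m jog '[[[-0.15,0.0175,0.0317,0.03,-0.329],[-0.15,0.0175,0.0317,0.06,-0.329],[-0.15,0.0175,0.0317,0.09,-0.329],[-0.15,0.0175,0.0317,0.117,-0.329],[-0.15,0.0175,0.0317,0.117,-0.329]]]'>/dev/null;python3 -m jog '[[[-0.15,0,0,0,0],[-0.15,0,0,0,0],[-0.15,0,0,0,0]]]';python3 -c "
from h import *
go([.5677,-.0335,.062],-2.637)"
```

```text
time: 11.35
tool_pos: [0.5689, -0.0327, 0.1323]
tool_rot: [-3.139, 0.003, -2.637]
contact_force: [-0.2, -0.5, 1.0]
opening: 0.0393
grip_force: 0.0
move [0.0016 0.0001 0.0703] turn -0.0005 t 11.35 pos [ 0.5689 -0.0327  0.1323] rot [-3.139e+00  3.000e-03 -2.637e+00]
```

Straddle the pointer arm and grip lightly.

```bash
python3 -m jog '[[[-0.15,0.001,0,0.02,0],[-0.15,0.001,0,0.04,0],[-0.15,0.001,0,0.06,0],[-0.15,0.001,0,0.07,0],[-0.15,0.001,0,0.07,0]]]';python3 -m jog '[[[-1,0,0,0,0],[-1,0,0,0,0],[-1,0,0,0,0],[-1,0,0,0,0],[-1,0,0,0,0]]]' 6;python3 -c "
from h import *
H=np.array([.6097,-.0103])
s=robot.observe();p=s['tool_pos'];print(s['opening'],s['grip_force']);y=s['tool_rot'][2]
r=np.linalg.norm(p[:2]-H);th=np.arctan2(*(p[:2]-H)[::-1]);print('r',r,'angle',th,y)
e=2.192-2*np.pi
for n in range(1,5):
  b=np.array([y+(e-y)*n/3]);
  P=[*(H+.048*np.array([np.cos(b[0]),np.sin(b[0])])),p[2]]
  if n<4: go(P,b[0])
"
```

```text
time: 11.77
tool_pos: [0.5661, -0.0326, 0.0595]
tool_rot: [3.14, -0.001, -2.637]
contact_force: [-1.0, 0.1, 0.2]
opening: 0.0389
grip_force: 0.0
time: 12.18
tool_pos: [0.5674, -0.0328, 0.0615]
tool_rot: [-3.14, 0.002, -2.637]
contact_force: [-0.1, -1.0, 4.3]
opening: 0.0139
grip_force: 6.0
0.01393884475697703 6.002802327275276
r 0.047947672285429635 angle -2.653242322441685 -2.6366317344892685
move [-0.0055  0.0216 -0.    ] turn 0.4849 t 12.1833 pos [ 0.5674 -0.0328  0.0615] rot [-3.140e+00  2.000e-03 -2.637e+00]
move [-0.0208  0.0388 -0.    ] turn 0.9697 t 12.1833 pos [ 0.5674 -0.0328  0.0615] rot [-3.140e+00  2.000e-03 -2.637e+00]
move [-0.0424  0.0469 -0.    ] turn 1.4546 t 12.1833 pos [ 0.5674 -0.0328  0.0615] rot [-3.140e+00  2.000e-03 -2.637e+00]
```

```bash
for i in 1; do python3 -m jog '[[[-1,-0.0002,0.0048,0,0.1],[-1,-0.001,0.0095,0,0.2],[-1,-0.0021,0.0142,0,0.3],[-1,-0.0038,0.0187,0,0.4],[-1,-0.0055,0.0224,0,0.485]]]'; done; python3 -c "
from h import *
H=np.array([.6097,-.0103]);s=robot.observe();p=s['tool_pos'][:2]-H;print(np.linalg.norm(p),np.arctan2(p[1],p[0]),s['tool_rot'][2])"
```

```text
time: 12.6
tool_pos: [0.5618, -0.0108, 0.0615]
tool_rot: [-3.14, 0.003, -3.127]
contact_force: [2.0, -3.2, 1.8]
opening: 0.0139
grip_force: 6.0
0.0479000158345107 -3.1317874335142863 -3.1266983358119083
```

```bash
python3 -m jog '[[[-1,-0.0002,0.0048,0,0.1],[-1,-0.001,0.0095,0,0.2],[-1,-0.0021,0.0142,0,0.3],[-1,-0.0038,0.0187,0,0.4],[-1,-0.0055,0.0224,0,0.485]]]'; python3 -m jog '[[[-1,-0.0002,0.0048,0,0.1],[-1,-0.001,0.0095,0,0.2],[-1,-0.0021,0.0142,0,0.3],[-1,-0.0038,0.0187,0,0.4],[-1,-0.0053,0.022,0,0.475]]]'; python3 -m jog '[[[-1,0,0,0,0],[-1,0,0,0,0]]]'; python3 -c "
from h import *
H=np.array([.6097,-.0103]);s=robot.observe();p=s['tool_pos'][:2]-H;print(np.linalg.norm(p),np.arctan2(p[1],p[0]),s['tool_rot'][2]);go([*(H+.048*np.array([np.cos(2.192),np.sin(2.192)])),.061],2.192)"
```

```text
time: 13.02
tool_pos: [0.5671, 0.0115, 0.0615]
tool_rot: [3.141, 0.004, 2.672]
contact_force: [2.2, -4.7, 1.2]
opening: 0.0138
grip_force: 6.0
time: 13.43
tool_pos: [0.5817, 0.0285, 0.0615]
tool_rot: [3.14, 0.003, 2.197]
contact_force: [1.0, -6.2, 2.5]
opening: 0.0138
grip_force: 6.0
time: 13.6
tool_pos: [0.5817, 0.0286, 0.0615]
tool_rot: [3.14, 0.003, 2.203]
contact_force: [2.3, -4.5, 3.3]
opening: 0.0143
grip_force: 6.0
0.04788833547496478 2.1942148525664718 2.202900490222715
move [0.0001 0.0001 0.0005] turn 0.0109 t 13.6 pos [0.5817 0.0286 0.0615] rot [3.140e+00 3.000e-03 2.203e+00]
```

```bash
python3 -m jog '[[[-0.15,0,0,0,0],[-0.15,0,0,0,0],[-0.15,0,0,0,0],[-0.15,0,0,0,0],[-0.15,0,0,0,0]]]'; python3 -m jog '[[[-0.15,0,0,-0.02,0],[-0.15,0,0,-0.06,0],[-0.15,0,0,-0.1,0],[-0.15,0,0,-0.14,0],[-0.15,0,0,-0.18,0]]]'; python3 -m jog '[[[-0.15,0,0,0,0],[-0.15,0,0,0,0],[-0.15,0,0,0,0]]]'; python3 - <<'E'
from h import *
im,c=snap('wrist','pics/w5.png')
g=cv2.cvtColor(im,6)
print(robot.observe()['tool_pos'],robot.observe()['opening'])
H=np.array([.6097,-.0103]);C=np.array([.5487,.0749])
print('hub',proj(c,[*H,.086]),'cone base',proj(c,[*C,.04]),'top',proj(c,[*C,.066]))
u=(C-H)/np.linalg.norm(C-H);n=np.array([-u[1],u[0]])
for r in (.028,.034,.04,.046,.052,.058,.064,.070,.076):
    z=.078 if r<.071 else .068
    prof=[]
    for o in np.arange(-.014,.0141,.001):
        q=proj(c,[*(H+u*r+n*o),z]); prof.append(int(cv2.getRectSubPix(g,(1,1),tuple(map(float,q)))[0,0]) if 0<q[0]<560 and 0<q[1]<420 else -1)
    print(r,prof)
x,y=proj(c,[*C,.04]).astype(int)
k=(g[y-25:y+25,x-25:x+25]<90).astype(np.uint8)
if k.size:
  for k in cv2.findContours(k,0,1)[0]:
    if cv2.contourArea(k)>60:
      M=cv2.moments(k);q=(M['m10']/M['m00']+x-25,M['m01']/M['m00']+y-25);print('cone',q,cv2.contourArea(k),ray(c,q,.04))
E
```

```text
time: 14.02
tool_pos: [0.58, 0.0297, 0.0602]
tool_rot: [-3.141, -0.001, 2.202]
contact_force: [-0.2, -0.1, -0.0]
opening: 0.0383
grip_force: 0.0
time: 14.43
tool_pos: [0.5797, 0.0297, 0.2422]
tool_rot: [-3.141, -0.001, 2.202]
contact_force: [0.8, -0.7, 0.1]
opening: 0.039
grip_force: 0.0
time: 14.68
tool_pos: [0.5798, 0.0296, 0.2398]
tool_rot: [-3.141, -0.001, 2.202]
contact_force: [0.6, 0.3, -1.1]
opening: 0.0388
grip_force: 0.0
[0.57951027 0.02960946 0.23898247] 0.038833709855121766
hub [279.6617935 249.5344223] cone base [280.82382162 131.40666355] top [280.94815079 132.73082366]
0.028 [26, 27, 25, 24, 22, 18, 17, 15, 14, 18, 24, 42, 89, 157, 204, 193, 136, 70, 31, 21, 18, 15, 14, 15, 17, 23, 23, 24, 26]
0.034 [65, 41, 27, 23, 22, 23, 25, 22, 20, 21, 28, 48, 93, 156, 202, 191, 126, 59, 28, 20, 19, 19, 21, 24, 24, 22, 23, 28, 39]
0.04 [122, 123, 122, 123, 123, 123, 117, 97, 64, 35, 26, 41, 86, 150, 192, 177, 114, 53, 27, 24, 37, 69, 102, 119, 122, 121, 120, 121, 121]
0.046 [123, 124, 123, 124, 124, 122, 117, 96, 62, 33, 25, 29, 46, 77, 102, 101, 72, 40, 26, 25, 37, 67, 99, 116, 120
[... 155 characters left out ...]
 123]
0.058 [158, 154, 148, 136, 126, 122, 117, 100, 65, 37, 38, 47, 72, 119, 162, 162, 115, 62, 37, 29, 37, 69, 102, 120, 123, 123, 122, 122, 123]
0.064 [150, 138, 129, 126, 127, 129, 134, 139, 140, 124, 83, 65, 99, 159, 206, 205, 150, 80, 45, 53, 80, 106, 119, 122, 122, 123, 124, 125, 126]
0.07 [235, 236, 236, 237, 238, 238, 239, 239, 235, 211, 139, 82, 102, 162, 209, 208, 152, 77, 48, 69, 101, 118, 123, 123, 126, 136, 171, 216, 231]
0.076 [238, 239, 240, 239, 240, 239, 238, 235, 236, 236, 236, 234, 229, 229, 232, 225, 215, 206, 180, 144, 127, 124, 129, 148, 189, 222, 232, 234, 234]
cone (np.float64(280.0606606606607), np.float64(132.0876876876877)) 277.5 [0.54848361 0.07393827 0.04      ]
```

```bash
python3 -c "
from cell import robot
print(robot.hand_in())"
```

```text
the job is handed in; nothing more can be done
None
```

I seated the calibration plate over both pins and released it. I then turned the wheel until the pointer's line passed within about 1 mm of the cone by the wrist camera, and handed the job in at about 15 s. The hand-in gave no verdict.

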